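# Hang the S-hook and the ferrule pail on the bench rail

### The job

Take the brass S-hook out of its wooden holder and hook its upper curl over the green rail, about midway between the two hanging putter grips, with its lower curl on the robot's side, and let go. Then hang the small pail with the tan handle by its bail bar in the hook's lower curl so that it hangs free and still. Leave the pail with the black handle where it stands.

Things in the scene. Friction and masses are not known exactly. Their poses are not given: they have to be found in the camera images.
- rail: Fixed green flat-bar rail on posts at y +-200 mm. Bar 12 thick (x), 36 tall, flat top 240 above bench, nothing higher. Two tan putter grips, 28 across, hang on its robot side at y +-130, x -26, 18 to 218 above bench. Origin: on the bench under mid-bar; z up, y along the bar, -x robot's side.
- hook: Brass S-hook, strap 14 mm wide (y), upright in a 48 high holder; pull up 60. Origin: crown underside (sits on rail top), z up. Red tab x +-10, z 7..33. Upper curl opens down: shank face x -8; slant back leg x 7 at crown, 20 at z -26; seats by its weight, may lean 10 deg. Lower curl opens up: inside x -43..-14, floor z -56, underside -62, tip top -38, tip front x -49.
- pail_tan: Steel pail, tan handle. Origin: mid underside of its bail bar (8 mm thick, along y), 92 above its foot; z up. Under the bar a gap 60 wide (y), 52 high, open along x; below it the tub, 56 (x) x 64 (y). Handle 22 (x) x 24 (y), z 6..64. To hang: bring it level along rail +x, bar over the hook's tip and tub's rim under the hook, then lower.
- pail_black: The same pail with a black handle, same frame and sizes (mm): a bystander, to be left where it stands.

How it is judged (in metres and radians):
On the way:
1. the S-hook hangs on the rail, square to it, and is let go (z of hook in the frame of rail between 0.232 and 0.25 m and x of hook in the frame of rail between -0.015 and 0.015 m and y of hook in the frame of rail between -0.06 and 0.06 m and angle between hook's own z axis and vertical below 0.35 rad and angle between the x axis of hook and the x axis of rail, either way round below 0.44 rad and contact force between hook and rail above 0.3 N and contact force between hook and the fingers below 0.05 N), for 0.2 s.
At the end, for the whole second after the job is handed in: Hook crown on the rail top (10 mm high, 15 mm across), within 60 mm of mid-rail, lower curl to the robot, under 20 deg tilt, 25 deg turn; tan pail's bar on the lower curl's floor, pail within 22 deg of upright, nearly still; black pail within 25 mm of its start (z of hook in the frame of rail between 0.232 and 0.25 m and x of hook in the frame of rail between -0.015 and 0.015 m and y of hook in the frame of rail between -0.06 and 0.06 m and angle between hook's own z axis and vertical below 0.35 rad and angle between the x axis of hook and the x axis of rail, either way round below 0.44 rad and x of pail_tan in the frame of hook between -0.045 and -0.013 m and y of pail_tan in the frame of hook between -0.028 and 0.028 m and z of pail_tan in the frame of hook between -0.062 and -0.044 m and angle between pail_tan's own z axis and vertical below 0.4 rad and contact force between pail_tan and hook above 0.5 N and linear speed of each of pail_tan, hook below 0.04 m/s and distance of pail_black from where it was at the start of the episode below 0.025 m and x of pail_tan in the frame of rail below -0.005 m); the robot touches nothing.
It fails at once if the black-handled pail is moved or knocked over (distance of pail_black from where it was at the start of the episode above 0.025 m).
It also fails if it takes over 61 s, if anything falls off the work surface, if the arm or the gripper's body presses on something with over 40 N, if the wrist force passes 120 N, or if a joint passes its speed limit or range.

### The arm

A 6-joint arm with a two-finger parallel gripper is mounted at the origin on the work surface. World frame = base frame: x ahead of the robot, y to its left, z up, the work surface at z = 0. Lengths are in mm, angles in rad, forces in N, time in s.
With the tool pointing down it reaches from about 275 to 775 mm from the base axis. Payload 14.6 kg.
Tool frame: the origin (TCP) lies at the very end of the fingers, on their centre line; the grasp point (between the pads) lies 19 mm behind it; z points along the fingers, y is the line along which they close (so a half turn about z gives the same grasp; the last joint's range is limited). The gripper opens to 85 mm and grips with 20 to 120 N. Pads are 22 mm wide; open, the fingers measure 114 mm over their backs; the gripper's body (76 mm by 85 mm) begins 54 mm behind the grasp point. The pads swing forward as they close: fully open they stand 13 mm farther back than shut.
Start: joints at [-1.292, 0.263, -0.048, 1.259, 0, 1.415], TCP at [220.663, -476.378, 208.378] pointing down, gripper open.
Joint ranges: [-2.65, 2.65], [-0.89, 1.7], [-1.18, 1.37], [-2.13, 2.11], [-1.35, 1.29], [-3.14, 3.14]. Speed limits (rad/s): [1.89, 1.89, 2.57, 2.79, 3.14, 3.14].

### API

Orientations are given as a unit quaternion [w, x, y, z].
In Python, from cell import monitor, cams, order gives the robot as it stands.
- The arm moves only by the tool apply_moves, never from a script. Its argument "motion" is a list of rows, each an object with "delta_pos": the shift along the tool's x, y, z as a fraction of full scale, a list of three; "yaw": the turn about the tool's z as a fraction of full scale; "grip": the opening, from 0 (shut) to 1 (fully open). A call has 1 to 8 rows; each row shifts and turns the commanded pose from where the row before left it, along the tool's axes as they then stand; what a row does not reach is not made up. Full scale, the value 1, is 0.02 m for a shift and 0.15 rad for a turn. A row lasts 1/8 s, in which the tool goes at most 62.5 mm and 10.7 degrees, less where a joint would pass 70% of its speed; a pose out of reach is approached as far as the arm can. A call with a number of a shift or a turn outside -1 to 1 is refused whole. A call with a gripper value outside its range is refused whole. The fingers move at their own pace and stop on an object; "grip_force" is the grip in N (left out, the last holds). Time passes only in rows, so rows that do not move let the fingers close. It gives the time, the measured TCP pose, the force, the opening and the grip force at its end, in the units of the state.
- monitor.sense(): the state, without advancing time (a new reading comes with each control period).
- cams.read_camera(name): name is "side" or "top" or "wrist"; returns a dict with "pixels" (420x560x3 uint8, red, green, blue), "z_map" (420x560 float32, mm along the optical axis (not along the pixel's ray), 0 where there is no reading), "fx", "fy", "cx", "cy" (pixels), "rvec" (rotation vector, rad) and "tvec" (3), from world to camera coordinates, as OpenCV has them; the wrist camera has in their place "hand_eye" (4x4, takes a point from camera to tool coordinates, whose origin is the TCP and whose axes are the flange's). Camera axes: x right, y down, z forward; pixel columns grow to the right and rows downward; lengths in mm; the calibration is good to about 2 mm. The wrist camera is an equidistant fisheye: a pixel r from the principal point sees the ray r / f radians off the axis. A picture is of the moment at which its call begins: read the wrist's pose just before it.
- order.finish_job(): hands the job in; it is judged then, once.
The state is a dict: "t": time; "q": joint angles; "qvel": joint speeds; "joint_torque": joint torques, N m; "tcp_pos": TCP position; "orientation": TCP orientation; "wrist_force": force on the tool from outside, world axes, zero at the start; "ft_torque": the same for the moment, N m; "grip_width": opening from 0.0 (shut) to 1.0 (fully open); "finger_force": force on a finger pad.
Only numpy, scipy, OpenCV 4.12 (cv2) and the standard library are available. Lean on these libraries where they do the work, as an engineer would, in place of code of your own. Each camera call takes 0.05 s, during which the arm holds its last target. There are 200 camera calls.

## Working session

There is one attempt and no reset: what is moved stays moved. The work goes in short steps, Python scripts to look and compute and a tool call to move; the robot and the scene stay as the last step left them, time stands still between calls to the robot, and variables do not carry over. Pictures are saved under pics/ and viewed, at most 10 in all, crops included, and the job is handed in when it is done.

Besides the shell and the picture viewer there is one more tool, called after "Emit:" by a JSON object that holds its "api" and its "payload". apply_moves: Moves the arm, as the interface text tells. Shift numbers are shares of 0.02 m and turn numbers shares of 0.15 rad, none past 1 either way. Its arguments: {"type":"object","properties":{"motion":{"type":"array"},"grip_force":{"type":"number"}},"required":["motion"]}

```bash
mkdir -p pics; ls; cat > h.py <<'E'
import numpy as np, cv2
from cell import monitor, cams, order
def cloud(name):
    c=cams.read_camera(name); z=c['z_map']; v,u=np.mgrid[:420,:560]
    P=np.stack([(u-c['cx'])/c['fx']*z,(v-c['cy'])/c['fy']*z,z],-1)
    R=cv2.Rodrigues(np.array(c['rvec'],float))[0]
    W=(P-np.array(c['tvec']).ravel())@R
    W[z==0]=np.nan
    return c['pixels'],W,c
def save(n,p): cv2.imwrite('pics/'+n,p[:,:,::-1])
E
python3 - <<'E'
from h import *
s=monitor.sense(); print(s['t'],s['tcp_pos'],s['orientation'])
ims=[]
for n in ('top','side'):
    p,W,c=cloud(n); np.savez(n+'.npz',p=p,W=W); save(n+'.png',p)
    R=cv2.Rodrigues(np.array(c['rvec'],float))[0]; print(n,-R.T@np.array(c['tvec']).ravel(),R[2])
E
```

```text
pics
0.0 [ 220.5912257  -476.06282581  207.91580266] [-5.41560024e-04  9.76567379e-01  2.15211200e-01 -3.65696221e-05]
top [402.45659737   1.1106785  785.53476019] [ 2.00400082e-01 -2.33290470e-05 -9.79714145e-01]
side [217.64744299 624.08166192 477.54773255] [ 0.40814197 -0.77043716 -0.48974148]
```

View pics/top.png

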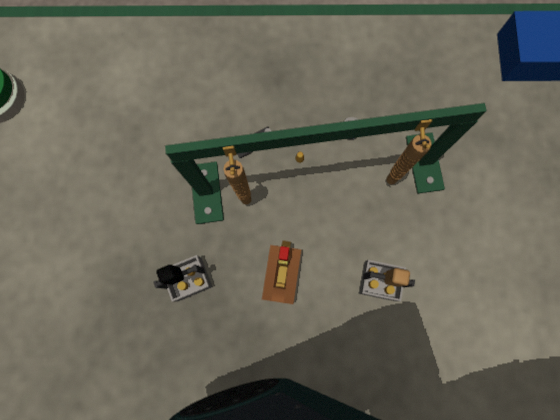

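View pics/side.png

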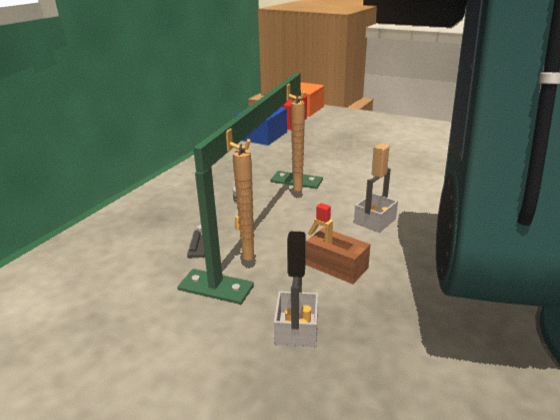

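The top view shows the rail slanting from (170,150) to (485,108), the holder with its red tab at (285,254), the black pail at (185,278) and the tan handle at (400,276). The side view agrees.

```bash
python3 - <<'E'
from h import *
d=np.load('top.npz'); p,W=d['p'],d['W']; hsv=cv2.cvtColor(p,cv2.COLOR_RGB2HSV)
H,S,V=[hsv[...,i].astype(int) for i in range(3)]; X,Y,Z=[W[...,i] for i in range(3)]
v,u=np.mgrid[:420,:560]
def rep(n,m):
    q=W[m]; r=cv2.minAreaRect(q[:,:2].astype(np.float32)); b=cv2.boxPoints(r)
    print(n,len(q),'med',np.median(q,0).round(1),'zr',np.percentile(q[:,2],[2,98]).round(1),'rect',np.round(r[0],1),np.round(r[1],1),round(r[2],1),b.round(0).tolist())
m=(H>55)&(H<95)&(S>80)&(Z>234)&(Z<248)&(v>90)&(v<170); rep('rail',m)
q=W[m][:,:2]; f=cv2.fitLine(q.astype(np.float32),cv2.DIST_L2,0,.01,.01).ravel(); print('ang',np.degrees(np.arctan2(f[1],f[0])))
red=((H<6)|(H>174))&(S>180)&(u>260)&(u<310)&(v>230)&(v<310)&(Z>60); rep('red',red)
t=np.nanpercentile(Z[red],95); rep('redtop',red&(Z>t-4))
box=(u>255)&(u<310)&(v>235)&(v<310)
rep('holdertop',box&(Z>44)&(Z<52)&(H<14))
rep('brass',box&(H>14)&(H<30)&(S>130)&(Z>40))
bt=(u>375)&(u<420)&(v>255)&(v<300)
rep('tanhandle top',bt&(Z>146)&(Z<165)); 
rep('tan tub',(u>340)&(u<430)&(v>240)&(v<320)&(Z>20)&(Z<60))
bb=(u>140)&(u<225)&(v>240)&(v<310); rep('black top',bb&(Z>146)&(Z<165)); 
for n,mm in(('tanbar',(u>340)&(u<430)&(v>240)&(v<320)),('blackbar',bb)): rep(n,mm&(Z>85)&(Z<104))
for zz in range(0,200,20): print(zz,(bt&(Z>zz)&(Z<zz+20)).sum(),(bb&(Z>zz)&(Z<zz+20)).sum(),end=' | ')
E
```

```text
rail 2910 med [620.5 -46.3 240.5] zr [234.8 242.5] rect [622.3 -49.2] [ 12.6 418.2] 7.7 [[588.0, 157.0], [644.0, -257.0], [656.0, -256.0], [601.0, 159.0]]
ang -82.355896
red 117 med [474.5  10.2 107.6] zr [ 93.7 109.8] rect [475.1   9.6] [13.2 18.6] 80.7 [[465.0, 5.0], [483.0, 2.0], [485.0, 15.0], [467.0, 18.0]]
redtop 105 med [474.5  10.3 107.8] zr [105.9 109.8] rect [475.2   9.6] [13.2 18.4] 80.7 [[465.0, 5.0], [483.0, 2.0], [485.0, 15.0], [467.0, 18.0]]
holdertop 1231 med [440.   17.8  48.6] zr [45.9 51.2] rect [447.   14.1] [51.3 89.2] 81.2 [[399.0, -4.0], [487.0, -18.0], [495.0, 33.0], [407.0, 46.0]]
brass 80 med [466.1   9.2  69.6] zr [43.9 83.4] rect [480.6   9.3] [16.  38.1] 77.8 [[460.0, 6.0], [498.0, -2.0], [501.0, 13.0], [464.0, 21.0]]
tanhandle top 281 med [ 436.1 -153.4  156.1] zr [148.9 158.4] rect [ 436.5 -154.6] [24.7 22.3] 77.4 [[423.0, -164.0], [445.0, -169.0], [450.0, -145.0], [428.0, -140.0]]
tan tub 541 med [ 429.7 -146.2   35.3] zr [21.  52.5] rect [ 436.9 -153.3] [66.5 56.2] 78.2 [[403.0, -180.0], [458.0, -192.0], [471.0, -126.0], [416.0, -115.0]]
black top 284 med [442.3 173.2 156. ] zr [147.7 158.7] rect [442.5 174.7] [22.2 24.2] 21.5 [[428.0, 182.0], [437.0, 159.0], [457.0, 168.0], [448.0, 190.0]]
tanbar 141 med [ 439.3 -136.8   99.8] zr [ 87.3 103.5] rect [ 433.7 -153.8] [68.1 15.6] 78.0 [[419.0, -185.0], [434.0, -189.0], [448.0, -122.0], [433.0, -119.0]]
blackbar 144 med [448.7 158.1  99.8] zr [ 87.2 102.7] rect [439.6 173.9] [15.6 68.3] 21.8 [[420.0, 203.0], [445.0, 139.0], [460.0, 145.0], [434.0, 209.0]]
0 901 3327 | 20 204 359 | 40 90 178 | 60 8 28 | 80 49 88 | 100 82 111 | 120 60 68 | 140 297 304 | 160 0 0 | 180 0 0 |
```

```bash
cat >> h.py <<'E'
def yaw_of(q): 
    w,x,y,z=q; return np.arctan2(2*(x*y+w*z),1-2*(y*y+z*z))
def rows(target,yaw_deg,n,pos=None,yaw=None):
    """tool-frame rows for a tool-down straight move; world yaw of tool x"""
    s=monitor.sense(); p=np.array(s['tcp_pos'] if pos is None else pos,float); a=yaw_of(s['orientation']) if yaw is None else np.radians(yaw)
    da=(np.radians(yaw_deg)-a+np.pi)%(2*np.pi)-np.pi
    d=np.array(target,float)-p; st=[]
    for i in range(n):
        r=np.array(target)-p; k=r/(n-i); c,s_=np.cos(a),np.sin(a)
        l=np.round(np.array([k@[c,s_,0],k@[s_,-c,0],-k[2]])/20,2)
        p=p+20*(l[0]*np.array([c,s_,0])+l[1]*np.array([s_,-c,0])-l[2]*np.array([0,0,1]))
        y=round(-da/n/.15,2); a-=y*.15
        st.append((l.tolist(),y))
    for i in range(0,n,8): print(st[i:i+8])
    print('end',p.round(1),np.degrees(a).round(1))
E
python3 -c "
from h import *
s=monitor.sense();print(np.degrees(yaw_of(s['orientation'])))
rows([475,9.8,200],170.8,32)"
```

```text
24.854599114987387
[([0.68, -0.52, 0.01], np.float64(-0.53)), ([0.72, -0.47, 0.01], np.float64(-0.53)), ([0.75, -0.41, 0.01], np.float64(-0.53)), ([0.78, -0.35, 0.01], np.float64(-0.53)), ([0.81, -0.28, 0.01], np.float64(-0.53)), ([0.83, -0.22, 0.01], np.float64(-0.53)), ([0.84, -0.15, 0.01], np.float64(-0.53)), ([0.85, -0.08, 0.01], np.float64(-0.53))]
[([0.86, -0.02, 0.01], np.float64(-0.53)), ([0.86, 0.05, 0.01], np.float64(-0.53)), ([0.85, 0.12, 0.01], np.float64(-0.53)), ([0.84, 0.19, 0.01], np.float64(-0.53)), ([0.82, 0.25, 0.01], np.float64(-0.53)), ([0.8, 0.32, 0.01], np.float64(-0.53)), ([0.77, 0.38, 0.01], np.float64(-0.53)), ([0.74, 0.44, 0.01], np.float64(-0.53))]
[([0.7, 0.5, 0.01], np.float64(-0.53)), ([0.66, 0.55, 0.02], np.float64(-0.53)), ([0.61, 0.6, 0.01], np.float64(-0.53)), ([0.56, 0.65, 0.02], np.float64(-0.53)), ([0.51, 0.69, 0.01], np.float64(-0.53)), ([0.45, 0.73, 0.02], np.float64(-0.53)), ([0.39, 0.76, 0.01], np.float64(-0.53)), ([0.33, 0.79, 0.02], np.float64(-0.53))]
[([0.27, 0.81, 0.01], np.float64(-0.53)), ([0.2, 0.83, 0.02], np.float64(-0.53)), ([0.13, 0.84, 0.01], np.float64(-0.53)), ([0.07, 0.85, 0.02], np.float64(-0.53)), ([-0.0, 0.86, 0.01], np.float64(-0.53)), ([-0.07, 0.85, 0.02], np.float64(-0.53)), ([-0.14, 0.85, 0.01], np.float64(-0.53)), ([-0.2, 0.83, 0.02], np.float64(-0.53))]
end [475.    9.8 200. ] 170.6
```

Emit:
{"api": "apply_moves", "payload": {"motion": [{"delta_pos":[0.68,-0.52,0],"yaw":-0.53,"grip":1},{"delta_pos":[0.72,-0.47,0],"yaw":-0.53,"grip":1},{"delta_pos":[0.75,-0.41,0],"yaw":-0.53,"grip":1},{"delta_pos":[0.78,-0.35,0],"yaw":-0.53,"grip":1},{"delta_pos":[0.81,-0.28,0],"yaw":-0.53,"grip":1},{"delta_pos":[0.83,-0.22,0],"yaw":-0.53,"grip":1},{"delta_pos":[0.84,-0.15,0],"yaw":-0.53,"grip":1},{"delta_pos":[0.85,-0.08,0],"yaw":-0.53,"grip":1}]}}

```text
t: 1.1
tcp_pos: [284.3, -354.3, 208.2]
orientation: [-0.0, 0.86, 0.511, 0.0]
wrist_force: [-0.1, -0.1, 0.5]
grip_width: 1.003
finger_force: 0.0
```

Emit:
{"api": "apply_moves", "payload": {"motion": [{"delta_pos":[0.86,-0.02,0],"yaw":-0.53,"grip":1},{"delta_pos":[0.86,0.05,0],"yaw":-0.53,"grip":1},{"delta_pos":[0.85,0.12,0],"yaw":-0.53,"grip":1},{"delta_pos":[0.84,0.19,0],"yaw":-0.53,"grip":1},{"delta_pos":[0.82,0.25,0],"yaw":-0.53,"grip":1},{"delta_pos":[0.8,0.32,0],"yaw":-0.53,"grip":1},{"delta_pos":[0.77,0.38,0],"yaw":-0.53,"grip":1},{"delta_pos":[0.74,0.44,0],"yaw":-0.53,"grip":1}]}}

```text
t: 2.1
tcp_pos: [347.9, -232.4, 208.2]
orientation: [-0.0, 0.657, 0.754, 0.0]
wrist_force: [0.3, 0.1, -0.2]
grip_width: 1.002
finger_force: 0.0
```

Emit:
{"api": "apply_moves", "payload": {"motion": [{"delta_pos":[0.7,0.5,0],"yaw":-0.53,"grip":1},{"delta_pos":[0.66,0.55,0],"yaw":-0.53,"grip":1},{"delta_pos":[0.61,0.6,0],"yaw":-0.53,"grip":1},{"delta_pos":[0.56,0.65,0],"yaw":-0.53,"grip":1},{"delta_pos":[0.51,0.69,0],"yaw":-0.53,"grip":1},{"delta_pos":[0.45,0.73,0],"yaw":-0.53,"grip":1},{"delta_pos":[0.39,0.76,0],"yaw":-0.53,"grip":1},{"delta_pos":[0.33,0.79,0],"yaw":-0.53,"grip":1}]}}

```text
t: 3.1
tcp_pos: [411.7, -111.0, 208.2]
orientation: [-0.0, 0.388, 0.922, 0.0]
wrist_force: [0.2, -0.8, -0.0]
grip_width: 0.998
finger_force: 0.0
```

Emit:
{"api": "apply_moves", "payload": {"motion": [{"delta_pos":[0.27,0.81,0.1],"yaw":-0.53,"grip":1},{"delta_pos":[0.2,0.83,0.1],"yaw":-0.53,"grip":1},{"delta_pos":[0.13,0.84,0.1],"yaw":-0.53,"grip":1},{"delta_pos":[0.07,0.85,0.1],"yaw":-0.53,"grip":1},{"delta_pos":[0,0.86,0],"yaw":-0.53,"grip":1},{"delta_pos":[-0.07,0.85,0],"yaw":-0.53,"grip":1},{"delta_pos":[-0.14,0.85,0],"yaw":-0.53,"grip":1},{"delta_pos":[-0.2,0.83,0],"yaw":-0.53,"grip":1}]}}

```text
t: 4.1
tcp_pos: [475.1, 10.1, 200.1]
orientation: [-0.0, 0.081, 0.997, 0.0]
wrist_force: [0.6, 0.0, 0.7]
grip_width: 1.001
finger_force: 0.0
```

```bash
cat >> h.py <<'E'
def wcloud():
    s=monitor.sense(); c=cams.read_camera('wrist'); z=c['z_map']; v,u=np.mgrid[:420,:560]
    x=(u-c['cx'])/c['fx']; y=(v-c['cy'])/c['fy']; th=np.hypot(x,y)
    k=np.where(th>1e-6,np.tan(np.clip(th,0,1.5))/np.maximum(th,1e-6),1)
    P=np.stack([x*k*z,y*k*z,z,np.ones_like(z)],-1)@np.array(c['hand_eye']).T
    w,a,b,d=s['orientation']
    from scipy.spatial.transform import Rotation as Ro
    W=P[...,:3]@Ro.from_quat([a,b,d,w]).as_matrix().T+np.array(s['tcp_pos'])
    W[(z==0)|(th>1.5)]=np.nan
    return c['pixels'],W,c
E
python3 - <<'E'
from h import *
s=monitor.sense(); print(s['tcp_pos'],np.degrees(yaw_of(s['orientation'])),s['q'])
p,W,c=wcloud(); np.savez('w1.npz',p=p,W=W); save('w1.png',p)
hsv=cv2.cvtColor(p,cv2.COLOR_RGB2HSV);H,S,V=[hsv[...,i].astype(int) for i in range(3)];Z=W[...,2]
m=((H<6)|(H>174))&(S>150)&(Z>60)&(Z<125)
q=W[m];print(m.sum(),np.percentile(q[:,2],[2,50,98]),np.argwhere(m).mean(0))
for t in (104,):
  q=W[m&(Z>t)]; r=cv2.minAreaRect(q[:,:2].astype(np.float32)); print(len(q),r,np.median(q,0))
E
```

```text
[475.14561019  10.0936068  200.13536683] 170.7643025296199 [-1.50467239e-01  1.81360030e-01 -1.81229327e-01  1.20880036e+00
  1.27732184e-05  1.07260885e-02]
385 [ 93.35694568 106.90283252 108.18411762] [198.3974026  275.33766234]
343 ((473.26385498046875, 10.467488288879395), (12.36713981628418, 18.683948516845703), 80.94361877441406) [472.64197704  10.49100371 107.01804927]
```

View pics/w1.png

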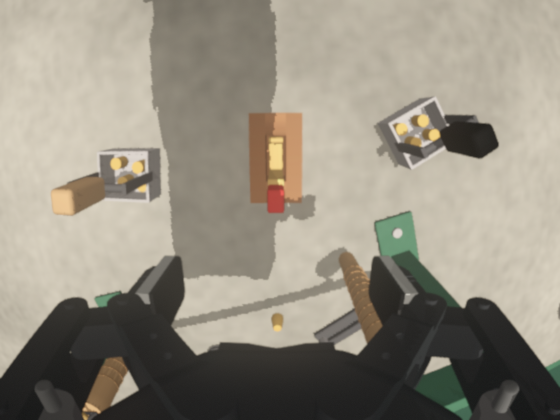

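The wrist view has the tab at (275,198), square in the tool, within 2 mm of plan. I'm descending to grip it.

Emit:
{"api": "apply_moves", "payload": {"motion": [{"delta_pos":[0.05,0,1],"yaw":0,"grip":1},{"delta_pos":[0,0,1],"yaw":0,"grip":1},{"delta_pos":[0,0,1],"yaw":0,"grip":1},{"delta_pos":[0,0,1],"yaw":0,"grip":0.6},{"delta_pos":[0,0,1],"yaw":0,"grip":0.5},{"delta_pos":[0,0,0.5],"yaw":0,"grip":0.4},{"delta_pos":[0,0,0.5],"yaw":0,"grip":0.4},{"delta_pos":[0,0,0],"yaw":0,"grip":0}], "grip_force": 60}}

```text
t: 5.15
tcp_pos: [473.9, 9.7, 80.1]
orientation: [-0.0, 0.082, 0.997, 0.0]
wrist_force: [0.2, 0.2, 0.2]
grip_width: 0.199
finger_force: 0.0
```

Emit:
{"api": "apply_moves", "payload": {"motion": [{"delta_pos":[0,0,0],"yaw":0,"grip":0},{"delta_pos":[0,0,0],"yaw":0,"grip":0},{"delta_pos":[0,0,0],"yaw":0,"grip":0},{"delta_pos":[0,0,0],"yaw":0,"grip":0}]}}

```text
t: 5.65
tcp_pos: [474.5, 9.7, 80.7]
orientation: [0.0, 0.082, 0.997, -0.0]
wrist_force: [1.3, -0.5, 0.9]
grip_width: 0.129
finger_force: 58.9
```

Emit:
{"api": "apply_moves", "payload": {"motion": [{"delta_pos":[0,0,-0.5],"yaw":0,"grip":0},{"delta_pos":[0,0,-0.8],"yaw":0,"grip":0},{"delta_pos":[0,0,-0.9],"yaw":0,"grip":0},{"delta_pos":[0,0,-0.9],"yaw":0,"grip":0},{"delta_pos":[0,0,-0.9],"yaw":0,"grip":0},{"delta_pos":[0,0,-1],"yaw":0,"grip":0},{"delta_pos":[0,0,-1],"yaw":0,"grip":0},{"delta_pos":[0,0,-1],"yaw":0,"grip":0}]}}

```text
t: 6.65
tcp_pos: [473.8, 9.8, 221.6]
orientation: [-0.0, 0.082, 0.997, 0.0]
wrist_force: [0.3, -1.1, -1.7]
grip_width: 0.129
finger_force: 58.6
```

Emit:
{"api": "apply_moves", "payload": {"motion": [{"delta_pos":[0,0,-1],"yaw":0,"grip":0},{"delta_pos":[0,0,-1],"yaw":0,"grip":0},{"delta_pos":[0,0,-1],"yaw":0,"grip":0},{"delta_pos":[0,0,-0.5],"yaw":0,"grip":0}]}}

```text
t: 7.15
tcp_pos: [474.1, 9.7, 291.6]
orientation: [0.0, 0.082, 0.997, -0.0]
wrist_force: [-0.1, -0.8, -0.8]
grip_width: 0.131
finger_force: 58.6
```

```bash
python3 - <<'E'
from h import *
s=monitor.sense(); print(s['tcp_pos'],np.degrees(yaw_of(s['orientation'])),s['finger_force'],s['grip_width'])
for n in ('side','top'):
    p,W,c=cloud(n); np.savez(n+'2.npz',p=p,W=W); 
    save(n+'2.png',p)
    hsv=cv2.cvtColor(p,cv2.COLOR_RGB2HSV);H,S,V=[hsv[...,i].astype(int) for i in range(3)];Z=W[...,2]
    near=np.hypot(W[...,0]-474,W[...,1]-10)<90
    m=near&(H>12)&(H<32)&(S>110)&(Z>180)&(Z<340)
    q=W[m]; 
    if len(q): print(n,'brass',len(q),np.percentile(q,[1,50,99],axis=0).round(1).tolist(), np.argwhere(m).min(0),np.argwhere(m).max(0))
E
```

```text
[474.0934325    9.72172678 291.59792023] 170.61567835497237 58.62614393234253 0.13065896754026995
side brass 859 [[425.1, 3.9, 224.2], [461.1, 16.5, 258.7], [496.0, 26.9, 327.0]] [ 57 309] [144 357]
top brass 22 [[427.1, 10.9, 228.6], [428.6, 17.1, 246.4], [429.9, 24.4, 248.6]] [278 270] [281 281]
```

View pics/side2.png

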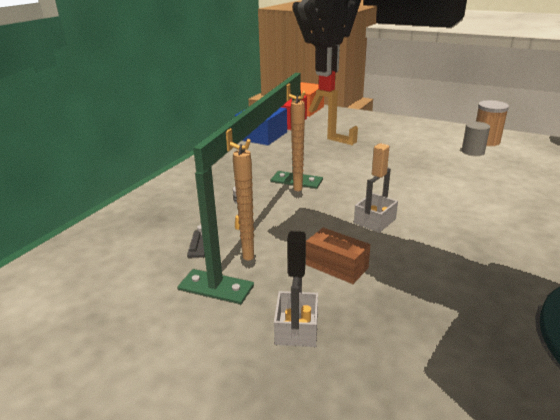

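The hook hangs upright in the fingers, with its lower curl at (345,135) toward the robot, and the holder is empty. Next I cross-check the rail from the other views and compute the approach.

```bash
python3 - <<'E'
from h import *
for f in ('side.npz','side2.npz','top2.npz','w1.npz'):
    d=np.load(f); p,W=d['p'],d['W']; hsv=cv2.cvtColor(p,cv2.COLOR_RGB2HSV);H,S=[hsv[...,i].astype(int) for i in (0,1)];X,Y,Z=W[...,0],W[...,1],W[...,2]
    m=(H>55)&(H<95)&(S>80)&(Z>225)&(Z<250)&(abs(X-622)<50)&(abs(Y+49)<215)
    q=W[m]
    if len(q)<30: print(f,len(q));continue
    t=np.percentile(q[:,2],99); n=np.array([.9911,.1330]); l=np.array([-.133,.9911]); r=(q[:,:2]-[622.3,-49.2])
    a=r@n;b=r@l; 
    tt=(q[:,2]>237)
    print(f,len(q),'ztop',t,'across',np.percentile(a[tt],[2,50,98]).round(1),'along',b.min(),b.max(),'slope',np.degrees(np.polyfit(b[tt],a[tt],1)[0]))
rows([604,-51.5,291.6],187.65,10)
E
```

```text
side.npz 865 ztop 240.8431873507534 across [-7.7 -2.6  3.8] along -205.03945169249013 212.6585356821032 slope -0.054218727232075443
side2.npz 890 ztop 240.78595644903103 across [-7.8 -2.7  3.6] along -205.5544832956461 213.16933998225434 slope 0.01346875134867796
top2.npz 0
w1.npz 638 ztop 241.08307325378544 across [-7.7 -4.8  4.3] along 145.7634396041116 173.0774556958522 slope 17.31205888268322
[([-0.69, -0.2, -0.0], np.float64(-0.2)), ([-0.68, -0.22, -0.0], np.float64(-0.2)), ([-0.68, -0.24, -0.0], np.float64(-0.2)), ([-0.67, -0.26, -0.0], np.float64(-0.2)), ([-0.66, -0.28, -0.0], np.float64(-0.2)), ([-0.65, -0.29, -0.0], np.float64(-0.2)), ([-0.64, -0.31, -0.01], np.float64(-0.2)), ([-0.64, -0.33, -0.0], np.float64(-0.2))]
[([-0.62, -0.36, -0.01], np.float64(-0.2)), ([-0.62, -0.37, -0.0], np.float64(-0.2))]
end [604.1 -51.5 291.6] 187.8
```

```bash
python3 -c "
from h import *
rows([619.7,-49.4,291.6],187.65,12)"
```

```text
[([-0.64, -0.14, -0.0], np.float64(-0.17)), ([-0.63, -0.16, -0.0], np.float64(-0.17)), ([-0.63, -0.18, -0.0], np.float64(-0.17)), ([-0.63, -0.19, -0.0], np.float64(-0.17)), ([-0.62, -0.21, -0.0], np.float64(-0.17)), ([-0.61, -0.22, -0.0], np.float64(-0.17)), ([-0.61, -0.24, -0.0], np.float64(-0.17)), ([-0.6, -0.26, -0.0], np.float64(-0.17))]
[([-0.6, -0.27, -0.01], np.float64(-0.17)), ([-0.59, -0.29, -0.0], np.float64(-0.17)), ([-0.58, -0.3, -0.01], np.float64(-0.17)), ([-0.57, -0.31, -0.0], np.float64(-0.17))]
end [619.7 -49.4 291.6] 188.1
```

Emit:
{"api": "apply_moves", "payload": {"motion": [{"delta_pos":[-0.64,-0.14,0],"yaw":-0.17,"grip":0},{"delta_pos":[-0.63,-0.16,0],"yaw":-0.17,"grip":0},{"delta_pos":[-0.63,-0.18,0],"yaw":-0.17,"grip":0},{"delta_pos":[-0.63,-0.19,0],"yaw":-0.17,"grip":0},{"delta_pos":[-0.62,-0.21,0],"yaw":-0.17,"grip":0},{"delta_pos":[-0.61,-0.22,0],"yaw":-0.17,"grip":0},{"delta_pos":[-0.61,-0.24,0],"yaw":-0.17,"grip":0},{"delta_pos":[-0.6,-0.26,0],"yaw":-0.17,"grip":0}]}}

```text
t: 8.25
tcp_pos: [571.8, -30.0, 290.4]
orientation: [0.0, -0.021, 1.0, 0.0]
wrist_force: [0.3, 0.6, -1.3]
grip_width: 0.128
finger_force: 58.6
```

Emit:
{"api": "apply_moves", "payload": {"motion": [{"delta_pos":[-0.6,-0.27,0],"yaw":-0.17,"grip":0},{"delta_pos":[-0.59,-0.29,0],"yaw":-0.17,"grip":0},{"delta_pos":[-0.58,-0.3,0],"yaw":-0.17,"grip":0},{"delta_pos":[-0.57,-0.31,0],"yaw":-0.12,"grip":0},{"delta_pos":[0,0,0],"yaw":0,"grip":0},{"delta_pos":[0,0,0],"yaw":0,"grip":0}]}}

```text
t: 9.0
tcp_pos: [619.4, -49.3, 290.4]
orientation: [-0.0, -0.067, 0.998, 0.0]
wrist_force: [-0.2, -0.1, -0.8]
grip_width: 0.127
finger_force: 58.6
```

```bash
python3 - <<'E'
from h import *
s=monitor.sense(); print(s['tcp_pos'],np.degrees(yaw_of(s['orientation'])),s['finger_force'],s['wrist_force'])
n=np.array([.9911,.1330]); l=np.array([-.133,.9911])
for nm,(p,W,c) in (('side',cloud('side')),('wrist',wcloud())):
    hsv=cv2.cvtColor(p,cv2.COLOR_RGB2HSV);H,S,V=[hsv[...,i].astype(int) for i in range(3)];Z=W[...,2]
    r=(W[...,:2]-[622.3,-49.2]); a=r@n;b=r@l
    if nm=='side': save('s3.png',cv2.resize(p[20:200,220:460],None,fx=3,fy=3))
    m=(abs(a+25)<60)&(abs(b)<40)&(H>12)&(H<32)&(S>110)&(Z>205)&(Z<300)
    if m.sum()>5: print(nm,m.sum(),'across',np.percentile(a[m],[1,50,99]).round(1),'along',np.percentile(b[m],[1,50,99]).round(1),'z',np.percentile(Z[m],[1,99]))
    g=(H>55)&(H<95)&(S>80)&(Z>236)&(Z<248)&(abs(a)<40)&(abs(b)<215)
    if g.sum()>5: print('rail',np.percentile(a[g],[2,50,98]).round(1),g.sum())
E
```

```text
[619.38149913 -49.26013818 290.37675665] -172.28597825469018 58.64523231983185 [-0.19240015 -0.05301189 -0.82040814]
side 593 across [-51.9 -16.1  19.1] along [-7.   6.5  9.7] z [222.70394164 290.68805484]
rail [-7.8 -2.9  3.8] 499
wrist 1616 across [-51.2 -17.5 -12.3] along [-5.7  0.7  7.1] z [226.79513973 293.40762136]
```

View pics/s3.png

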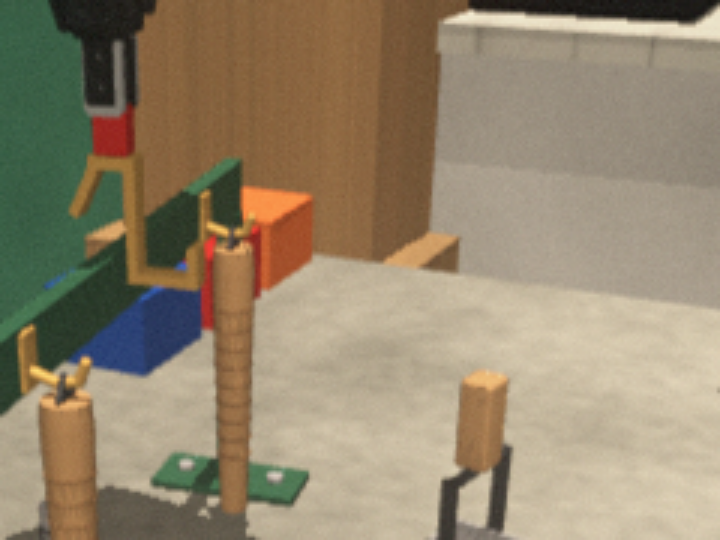

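The hook stands over the bar with its shank on the robot side and its back leg beyond, about 1 mm toward the robot, as meant. Lowering.

Emit:
{"api": "apply_moves", "payload": {"motion": [{"delta_pos":[0,0,0.5],"yaw":0,"grip":0},{"delta_pos":[0,0,0.5],"yaw":0,"grip":0},{"delta_pos":[0,0,0.5],"yaw":0,"grip":0},{"delta_pos":[0,0,0.3],"yaw":0,"grip":0},{"delta_pos":[0,0,0.2],"yaw":0,"grip":0}]}}

```text
t: 9.72
tcp_pos: [619.4, -49.3, 250.0]
orientation: [-0.0, -0.067, 0.998, 0.0]
wrist_force: [-0.0, 0.8, -0.9]
grip_width: 0.128
finger_force: 58.6
```

Emit:
{"api": "apply_moves", "payload": {"motion": [{"delta_pos":[0,0,0.1],"yaw":0,"grip":0},{"delta_pos":[0,0,0.1],"yaw":0,"grip":0},{"delta_pos":[0,0,0],"yaw":0,"grip":0}]}}

```text
t: 10.1
tcp_pos: [619.8, -49.4, 246.6]
orientation: [0.0, -0.067, 0.998, -0.0]
wrist_force: [1.3, -0.3, 0.5]
grip_width: 0.129
finger_force: 58.8
```

Emit:
{"api": "apply_moves", "payload": {"motion": [{"delta_pos":[0,0,0.1],"yaw":0,"grip":0},{"delta_pos":[0,0,0],"yaw":0,"grip":0},{"delta_pos":[0,0,0],"yaw":0,"grip":0}]}}

```text
t: 10.48
tcp_pos: [620.2, -49.5, 246.4]
orientation: [0.002, -0.067, 0.998, -0.0]
wrist_force: [-2.0, 0.9, 16.8]
grip_width: 0.13
finger_force: 61.0
```

Emit:
{"api": "apply_moves", "payload": {"motion": [{"delta_pos":[0,0,-0.05],"yaw":0,"grip":0},{"delta_pos":[0,0,0],"yaw":0,"grip":0.25},{"delta_pos":[0,0,0],"yaw":0,"grip":0.4},{"delta_pos":[0,0,0],"yaw":0,"grip":0.5},{"delta_pos":[0,0,-0.3],"yaw":0,"grip":0.5},{"delta_pos":[0,0,-1],"yaw":0,"grip":0.5},{"delta_pos":[0,0,-1],"yaw":0,"grip":0.5},{"delta_pos":[0,0,-0.7],"yaw":0,"grip":0.5}]}}

```text
t: 11.48
tcp_pos: [619.6, -49.4, 306.7]
orientation: [0.0, -0.067, 0.998, -0.0]
wrist_force: [-0.4, 0.2, -0.4]
grip_width: 0.503
finger_force: 0.0
```

```bash
python3 - <<'E'
from h import *
s=monitor.sense(); print(s['tcp_pos'],np.degrees(yaw_of(s['orientation'])))
n=np.array([.9911,.1330]); l=np.array([-.133,.9911])
for nm,(p,W,c) in (('side',cloud('side')),('wrist',wcloud())):
    hsv=cv2.cvtColor(p,cv2.COLOR_RGB2HSV);H,S,V=[hsv[...,i].astype(int) for i in range(3)];Z=W[...,2]
    r=(W[...,:2]-[622.3,-49.2]); a=r@n;b=r@l
    if nm=='side': save('s4.png',cv2.resize(p[20:200,220:460],None,fx=3,fy=3))
    br=(abs(a+25)<60)&(abs(b)<40)&(H>12)&(H<32)&(S>110)&(Z>165)&(Z<300)
    red=(abs(a)<60)&(abs(b)<40)&((H<6)|(H>174))&(S>150)&(Z>235)&(Z<300)
    for k,m in (('brass',br),('tip',br&(a<-42)),('red',red),('redtop',red&(Z>268))):
        if m.sum()>5: print(nm,k,m.sum(),'across',np.percentile(a[m],[1,50,99]).round(1),'along',np.percentile(b[m],[1,50,99]).round(1),'z',np.percentile(Z[m],[1,99]))
E
```

```text
[619.64958319 -49.39394838 306.65820365] -172.28372832749992
side brass 472 across [-47.2 -14.2  12.2] along [-12.7   6.5  10. ] z [175.96325076 247.70201431]
side tip 69 across [-47.5 -45.7 -42.1] along [-5.6  6.   9.5] z [175.68634413 197.87738453]
side red 209 across [-16.5  -7.8   4.3] along [-4.1  6.6  9.4] z [249.32558742 273.63276831]
side redtop 61 across [-16.8  -7.3   2.1] along [-4.8  5.5  9.8] z [268.15091271 273.67968104]
wrist brass 730 across [-45.2 -17.7  21.9] along [-5.4  0.4  6.7] z [179.85248292 250.5442809 ]
wrist tip 53 across [-45.3 -43.7 -42.6] along [-4.8  0.3  6.2] z [196.52189741 199.39132872]
wrist red 522 across [-15.8  -7.4   2.5] along [-5.4  0.4  6.2] z [270.65261537 275.22402953]
wrist redtop 522 across [-15.8  -7.4   2.5] along [-5.4  0.4  6.2] z [270.65261537 275.22402953]
```

View pics/s4.png

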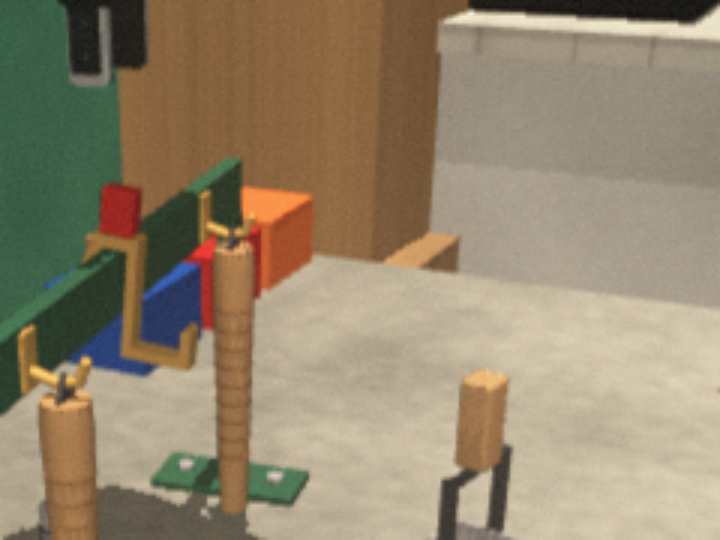

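The hook sits on the bar at (120,240) in the crop, let go and leaning about 6°. Its tip top is at z≈198, so there is room for the bar. Next the tan pail.

```bash
python3 -c "
from h import *
rows([435.5,-154.3,200],168.2,14)"
```

```text
[([0.7, -0.28, 0.38], np.float64(0.16)), ([0.7, -0.3, 0.38], np.float64(0.16)), ([0.69, -0.32, 0.38], np.float64(0.16)), ([0.68, -0.33, 0.38], np.float64(0.16)), ([0.67, -0.35, 0.38], np.float64(0.16)), ([0.66, -0.36, 0.38], np.float64(0.16)), ([0.66, -0.38, 0.38], np.float64(0.16)), ([0.65, -0.4, 0.38], np.float64(0.16))]
[([0.64, -0.41, 0.38], np.float64(0.16)), ([0.63, -0.43, 0.38], np.float64(0.16)), ([0.61, -0.44, 0.39], np.float64(0.16)), ([0.61, -0.46, 0.38], np.float64(0.16)), ([0.59, -0.47, 0.39], np.float64(0.16)), ([0.58, -0.48, 0.38], np.float64(0.16))]
end [ 435.5 -154.3  200.1] -191.5
```

Emit:
{"api": "apply_moves", "payload": {"motion": [{"delta_pos":[0.7,-0.28,0],"yaw":0.16,"grip":0.5},{"delta_pos":[0.7,-0.3,0],"yaw":0.16,"grip":0.6},{"delta_pos":[0.69,-0.32,0.2],"yaw":0.16,"grip":0.7},{"delta_pos":[0.68,-0.33,0.5],"yaw":0.16,"grip":0.7},{"delta_pos":[0.67,-0.35,0.5],"yaw":0.16,"grip":0.7},{"delta_pos":[0.66,-0.36,0.5],"yaw":0.16,"grip":0.7},{"delta_pos":[0.66,-0.38,0.5],"yaw":0.16,"grip":0.7},{"delta_pos":[0.65,-0.4,0.5],"yaw":0.16,"grip":0.7}]}}

```text
t: 12.58
tcp_pos: [513.4, -109.4, 250.6]
orientation: [-0.0, 0.029, 1.0, 0.0]
wrist_force: [-0.2, -0.1, 0.1]
grip_width: 0.704
finger_force: 0.0
```

Emit:
{"api": "apply_moves", "payload": {"motion": [{"delta_pos":[0.64,-0.41,0.5],"yaw":0.16,"grip":0.7},{"delta_pos":[0.63,-0.43,0.5],"yaw":0.16,"grip":0.7},{"delta_pos":[0.61,-0.44,0.5],"yaw":0.16,"grip":0.7},{"delta_pos":[0.61,-0.46,0.5],"yaw":0.16,"grip":0.7},{"delta_pos":[0.59,-0.47,0.4],"yaw":0.16,"grip":0.7},{"delta_pos":[0.58,-0.48,0.2],"yaw":0.17,"grip":0.7},{"delta_pos":[0,0,0],"yaw":0,"grip":0.7}]}}

```text
t: 13.45
tcp_pos: [434.3, -154.4, 199.3]
orientation: [-0.0, 0.102, 0.995, 0.0]
wrist_force: [-0.4, 0.1, 1.0]
grip_width: 0.701
finger_force: 0.0
```

```bash
python3 - <<'E'
from h import *
s=monitor.sense(); print(s['tcp_pos'],np.degrees(yaw_of(s['orientation'])))
p,W,c=wcloud(); Z=W[...,2]
near=np.hypot(W[...,0]-436,W[...,1]+154)<60
for k,m in (('handle',near&(Z>150)&(Z<162)),('tub',near&(Z>25)&(Z<60)),('bar',near&(Z>92)&(Z<105))):
    q=W[m]; r=cv2.minAreaRect(q[:,:2].astype(np.float32)); print(k,len(q),r,np.percentile(q[:,2],[2,50,98]).round(1))
E
```

```text
[ 434.28783501 -154.41553454  199.28945004] 168.30809813423306
handle 1062 ((434.398193359375, -154.31509399414062), (24.25390625, 21.742389678955078), 79.14033508300781) [151.4 155.7 157.3]
tub 857 ((435.0235595703125, -154.26007080078125), (68.1277847290039, 55.39720916748047), 77.95758056640625) [25.2 39.6 54.8]
bar 540 ((432.0250549316406, -153.6432647705078), (68.25032806396484, 15.994051933288574), 78.35224914550781) [ 95.2  99.6 103.7]
```

Emit:
{"api": "apply_moves", "payload": {"motion": [{"delta_pos":[0,0,1],"yaw":0,"grip":0.7},{"delta_pos":[0,0,1],"yaw":0,"grip":0.7},{"delta_pos":[0,0,1],"yaw":0,"grip":0.6},{"delta_pos":[0,0,0.5],"yaw":0,"grip":0.5},{"delta_pos":[0,0,0.3],"yaw":0,"grip":0.4},{"delta_pos":[0,0,0],"yaw":0,"grip":0.1},{"delta_pos":[0,0,0],"yaw":0,"grip":0},{"delta_pos":[0,0,0],"yaw":0,"grip":0}], "grip_force": 70}}

```text
t: 14.5
tcp_pos: [435.1, -154.2, 123.6]
orientation: [0.0, 0.101, 0.995, -0.0]
wrist_force: [0.3, -0.5, -1.5]
grip_width: 0.257
finger_force: 68.9
```

Emit:
{"api": "apply_moves", "payload": {"motion": [{"delta_pos":[0,0,0],"yaw":0,"grip":0},{"delta_pos":[0,0,0],"yaw":0,"grip":0}]}}

```text
t: 14.75
tcp_pos: [435.1, -154.2, 123.5]
orientation: [0.0, 0.101, 0.995, -0.0]
wrist_force: [-0.4, -0.6, -1.4]
grip_width: 0.253
finger_force: 69.1
```

Emit:
{"api": "apply_moves", "payload": {"motion": [{"delta_pos":[0,0,-0.5],"yaw":0,"grip":0},{"delta_pos":[0,0,-0.9],"yaw":0,"grip":0},{"delta_pos":[0,0,-1],"yaw":0,"grip":0},{"delta_pos":[0,0,-1],"yaw":0,"grip":0},{"delta_pos":[0,0,-1],"yaw":0,"grip":0},{"delta_pos":[0,0,-1],"yaw":0,"grip":0},{"delta_pos":[0,0,-0.6],"yaw":0,"grip":0},{"delta_pos":[0,0,0],"yaw":0,"grip":0}]}}

```text
t: 15.75
tcp_pos: [435.3, -154.3, 244.0]
orientation: [0.001, 0.101, 0.995, -0.0]
wrist_force: [0.1, 0.2, -2.5]
grip_width: 0.259
finger_force: 69.0
```

```bash
python3 -c "
from h import *
s=monitor.sense(); print(s['tcp_pos'],np.degrees(yaw_of(s['orientation'])),s['wrist_force'],s['grip_width'])
rows([511.5,-64,243.5],187.65,8)"
```

```text
[ 435.31724523 -154.31263488  243.99869546] 168.38214548059037 [ 0.12637489  0.22886639 -2.48328094] 0.2591534075164748
[([-0.35, 0.65, 0.0], np.float64(-0.28)), ([-0.38, 0.63, 0.0], np.float64(-0.28)), ([-0.41, 0.62, 0.0], np.float64(-0.28)), ([-0.43, 0.6, 0.0], np.float64(-0.28)), ([-0.46, 0.58, 0.01], np.float64(-0.28)), ([-0.48, 0.56, 0.0], np.float64(-0.28)), ([-0.5, 0.54, 0.01], np.float64(-0.28)), ([-0.52, 0.52, 0.0], np.float64(-0.28))]
end [511.4 -64.  243.6] 187.6
```

Emit:
{"api": "apply_moves", "payload": {"motion": [{"delta_pos":[-0.35,0.65,0],"yaw":-0.28,"grip":0},{"delta_pos":[-0.38,0.63,0],"yaw":-0.28,"grip":0},{"delta_pos":[-0.41,0.62,0],"yaw":-0.28,"grip":0},{"delta_pos":[-0.43,0.6,0],"yaw":-0.28,"grip":0},{"delta_pos":[-0.46,0.58,0],"yaw":-0.28,"grip":0},{"delta_pos":[-0.48,0.56,0],"yaw":-0.28,"grip":0},{"delta_pos":[-0.5,0.54,0],"yaw":-0.28,"grip":0},{"delta_pos":[-0.52,0.52,0],"yaw":-0.28,"grip":0}]}}

```text
t: 16.75
tcp_pos: [511.7, -63.1, 243.4]
orientation: [-0.0, -0.068, 0.998, -0.0]
wrist_force: [0.8, 0.5, -2.3]
grip_width: 0.258
finger_force: 69.0
```

Emit:
{"api": "apply_moves", "payload": {"motion": [{"delta_pos":[0,0,0],"yaw":0,"grip":0},{"delta_pos":[0,0,0],"yaw":0,"grip":0}]}}

```text
t: 17.0
tcp_pos: [511.0, -63.9, 243.3]
orientation: [-0.0, -0.066, 0.998, -0.0]
wrist_force: [-0.4, 0.3, -2.0]
grip_width: 0.257
finger_force: 69.0
```

```bash
cat > chk.py <<'E'
from h import *
import sys
s=monitor.sense(); print(s['tcp_pos'],np.degrees(yaw_of(s['orientation'])),s['wrist_force'])
n=np.array([.9911,.1330]); l=np.array([-.133,.9911])
p,W,c=cloud('side'); hsv=cv2.cvtColor(p,cv2.COLOR_RGB2HSV);H,S,V=[hsv[...,i].astype(int) for i in range(3)];Z=W[...,2]
r=(W[...,:2]-[620.5,-49.4]); a=r@n;b=r@l
save(sys.argv[1],cv2.resize(p[20:260,200:480],None,fx=2.5,fy=2.5))
br=(a>-60)&(a<25)&(abs(b)<16)&(H>12)&(H<32)&(S>110)&(Z>165)&(Z<250)
red=(abs(a)<60)&(abs(b)<40)&((H<6)|(H>174))&(S>150)&(Z>240)&(Z<300)
tub=(a<20)&(a>-220)&(abs(b)<70)&(S<50)&(V>60)&(Z>60)&(Z<175)
dark=(a<20)&(a>-220)&(abs(b)<50)&(V<60)&(Z>120)&(Z<232)
for k,m in (('brass',br),('red',red),('tub',tub),('bail',dark)):
    if m.sum()>5: print(k,m.sum(),'across',np.percentile(a[m],[1,50,99]).round(1),'along',np.percentile(b[m],[1,50,99]).round(1),'z',np.percentile(Z[m],[1,50,99]).round(1))
E
python3 chk.py s5.png
```

```text
[510.99259888 -63.91577564 243.33019312] -172.37792330145214 [-0.37415557  0.25420936 -2.02136074]
brass 464 across [-45.3 -12.5  12.9] along [-6.6  6.3 10.1] z [176.3 202.7 247.8]
red 204 across [-14.4  -6.2   5.3] along [-4.5  6.7  9.7] z [249.3 263.  274. ]
tub 1281 across [-139.  -114.7  -83.6] along [-31.9  30.6  34.9] z [120.5 146.1 170.5]
bail 267 across [-114.9   -5.7   -4.3] along [-48.   24.1  49. ] z [163.5 217.2 231.9]
```

View pics/s5.png

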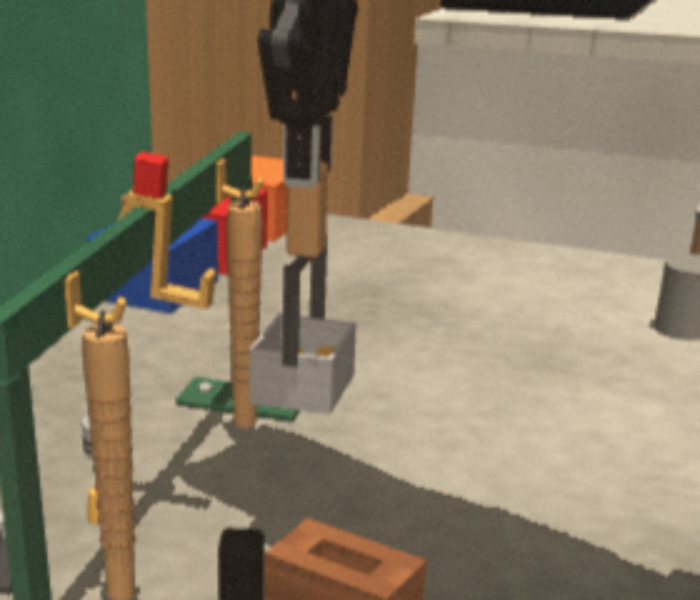

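The pail hangs square behind the hook, with its foot at z≈120 and bar at ≈212, above the tip (198), and its rim under the hook. Moving in.

Emit:
{"api": "apply_moves", "payload": {"motion": [{"delta_pos":[-0.5,0,0],"yaw":0,"grip":0},{"delta_pos":[-0.6,0,0],"yaw":0,"grip":0},{"delta_pos":[-0.6,0,0],"yaw":0,"grip":0},{"delta_pos":[-0.6,0,0],"yaw":0,"grip":0},{"delta_pos":[-0.6,0,0],"yaw":0,"grip":0},{"delta_pos":[-0.6,0,0],"yaw":0,"grip":0},{"delta_pos":[-0.5,0,0],"yaw":0,"grip":0},{"delta_pos":[-0.3,0,0],"yaw":0,"grip":0}]}}

```text
t: 18.05
tcp_pos: [596.6, -52.4, 243.3]
orientation: [-0.0, -0.067, 0.998, -0.0]
wrist_force: [-3.5, -0.4, 0.5]
grip_width: 0.26
finger_force: 69.3
```

Emit:
{"api": "apply_moves", "payload": {"motion": [{"delta_pos":[0,0,0],"yaw":0,"grip":0},{"delta_pos":[0,0,0],"yaw":0,"grip":0}]}}

```text
t: 18.3
tcp_pos: [596.3, -52.5, 243.5]
orientation: [0.0, -0.067, 0.998, 0.0]
wrist_force: [-0.2, -0.6, -2.4]
grip_width: 0.256
finger_force: 69.0
```

```bash
python3 chk.py s6.png
```

```text
[596.2533414  -52.45346556 243.47378588] -172.37017735944156 [-0.21338584 -0.6125284  -2.37582913]
brass 609 across [-46.2 -24.8  15.4] along [-5.1  7.8 14.1] z [178.1 229.2 249.3]
red 183 across [-9.7 -0.6  9.5] along [-1.9  6.7  9.8] z [248.9 261.1 273.6]
tub 1227 across [-53.2 -29.9   3.1] along [-31.4  30.2  34.6] z [120.9 145.5 167. ]
bail 372 across [-30.2 -22.5  -4.2] along [-33.2  31.4  47.8] z [160.7 210.5 231.3]
```

View pics/s6.png

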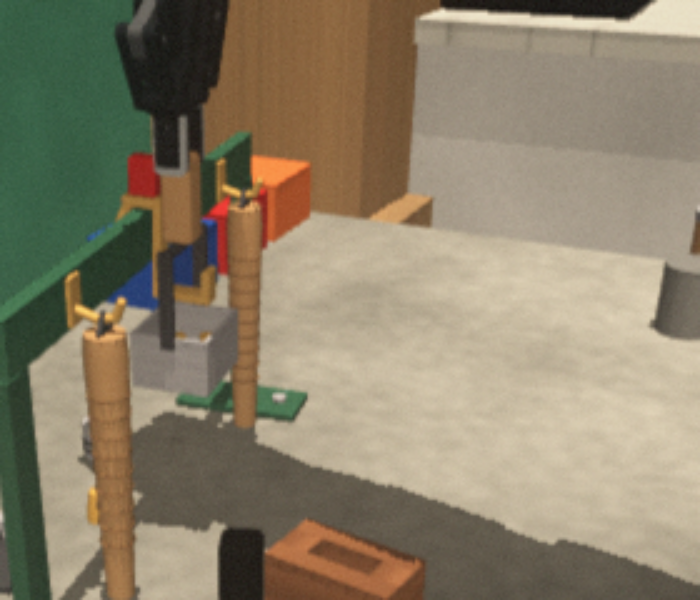

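The bar is over the curl, and the handle has nudged the tab so the hook now stands nearly upright, which is fine. Lowering.

Emit:
{"api": "apply_moves", "payload": {"motion": [{"delta_pos":[0.05,0,0.3],"yaw":0,"grip":0},{"delta_pos":[0,0,0.3],"yaw":0,"grip":0},{"delta_pos":[0,0,0.3],"yaw":0,"grip":0},{"delta_pos":[0,0,0.2],"yaw":0,"grip":0},{"delta_pos":[0,0,0.1],"yaw":0,"grip":0},{"delta_pos":[0,0,0],"yaw":0,"grip":0}]}}

```text
t: 19.1
tcp_pos: [595.3, -52.5, 219.3]
orientation: [-0.0, -0.067, 0.998, 0.0]
wrist_force: [-0.6, -0.2, -1.6]
grip_width: 0.258
finger_force: 69.0
```

```bash
python3 chk.py s7.png
```

```text
[595.34901846 -52.54809159 219.29175318] -172.36582545975122 [-0.56887827 -0.15217969 -1.62843018]
brass 780 across [-46.1 -26.3  14.4] along [-5.7  7.9 14.4] z [178.3 215.2 247.7]
red 168 across [-8.9 -0.2  9.3] along [-1.8  7.  10.3] z [249.9 263.5 273.6]
tub 1242 across [-54.2 -29.4   1.8] along [-31.5  30.3  35.2] z [ 96.4 122.1 161.5]
bail 300 across [-30.5  -6.4  -4.2] along [-31.1  32.9  49.2] z [137.  206.4 231.5]
```

Emit:
{"api": "apply_moves", "payload": {"motion": [{"delta_pos":[0,0,0.1],"yaw":0,"grip":0},{"delta_pos":[0,0,0.1],"yaw":0,"grip":0},{"delta_pos":[0,0,0],"yaw":0,"grip":0}]}}

```text
t: 19.52
tcp_pos: [595.2, -52.5, 215.2]
orientation: [-0.0, -0.067, 0.998, 0.0]
wrist_force: [-0.6, 0.2, -1.5]
grip_width: 0.253
finger_force: 69.0
```

Emit:
{"api": "apply_moves", "payload": {"motion": [{"delta_pos":[0,0,0.1],"yaw":0,"grip":0},{"delta_pos":[0,0,0],"yaw":0,"grip":0}]}}

```text
t: 19.77
tcp_pos: [595.6, -52.6, 213.7]
orientation: [0.0, -0.067, 0.998, -0.0]
wrist_force: [1.0, 0.4, 1.9]
grip_width: 0.257
finger_force: 69.5
```

Emit:
{"api": "apply_moves", "payload": {"motion": [{"delta_pos":[0,0,0.05],"yaw":0,"grip":0},{"delta_pos":[0,0,0],"yaw":0,"grip":0}]}}

```text
t: 20.02
tcp_pos: [596.0, -52.6, 213.3]
orientation: [0.001, -0.067, 0.998, -0.0]
wrist_force: [-0.3, 0.6, 8.4]
grip_width: 0.252
finger_force: 70.3
```

Emit:
{"api": "apply_moves", "payload": {"motion": [{"delta_pos":[0,0,-0.07],"yaw":0,"grip":0},{"delta_pos":[0,0,0],"yaw":0,"grip":0.3},{"delta_pos":[0,0,0],"yaw":0,"grip":0.4},{"delta_pos":[0,0,0],"yaw":0,"grip":0.55},{"delta_pos":[0,0,0],"yaw":0,"grip":0.6},{"delta_pos":[0,0,-0.3],"yaw":0,"grip":0.6},{"delta_pos":[0,0,-0.6],"yaw":0,"grip":0.6},{"delta_pos":[0,0,-0.8],"yaw":0,"grip":0.6}]}}

```text
t: 21.02
tcp_pos: [595.3, -52.6, 248.8]
orientation: [0.0, -0.067, 0.998, -0.0]
wrist_force: [0.1, -0.1, 0.1]
grip_width: 0.6
finger_force: 0.0
```

Emit:
{"api": "apply_moves", "payload": {"motion": [{"delta_pos":[0,0,-1],"yaw":0,"grip":0.6},{"delta_pos":[0,0,-1],"yaw":0,"grip":0.6},{"delta_pos":[0,0,-1],"yaw":0,"grip":0.6},{"delta_pos":[0,0,-1],"yaw":0,"grip":0.6},{"delta_pos":[0,0,0],"yaw":0,"grip":0.6},{"delta_pos":[0,0,0],"yaw":0,"grip":0.6},{"delta_pos":[0,0,0],"yaw":0,"grip":0.6},{"delta_pos":[0,0,0],"yaw":0,"grip":0.6}]}}

```text
t: 22.02
tcp_pos: [595.2, -52.5, 327.4]
orientation: [-0.0, -0.067, 0.998, 0.0]
wrist_force: [0.7, 0.8, 0.7]
grip_width: 0.602
finger_force: 0.0
```

```bash
python3 chk.py s8.png; sleep 0; python3 chk.py s9.png
```

```text
[595.19596419 -52.54734295 327.40687943] -172.3716574071768 [0.73476547 0.75347579 0.66172572]
brass 921 across [-45.3 -25.9  12.3] along [-6.4  8.4 14.5] z [177.8 217.  247.1]
red 208 across [-11.9  -3.9   7.8] along [-4.7  6.7 10.2] z [249.7 262.7 273.3]
tub 1282 across [-53.8 -28.5   2. ] along [-30.9  30.9  35.9] z [ 91.  117.4 165.6]
bail 219 across [-29.9  -5.7  -4.3] along [-30.8  29.6  49.3] z [132.5 213.8 231.5]
[595.18755172 -52.53691229 327.48208639] -172.3679925102295 [ 0.32136384  0.43425768 -0.31342385]
brass 925 across [-45.6 -25.9  12.7] along [-6.2  8.2 14.6] z [177.6 216.7 247. ]
red 211 across [-11.8  -3.5   7.8] along [-3.9  6.7 10.5] z [248.9 263.1 273.8]
tub 1275 across [-53.8 -28.7   2.1] along [-30.9  31.   35.8] z [ 91.1 117.4 166.8]
bail 220 across [-30.6  -5.6  -4.3] along [-31.4  27.6  48.8] z [133.6 213.9 231.5]
```

View pics/s9.png

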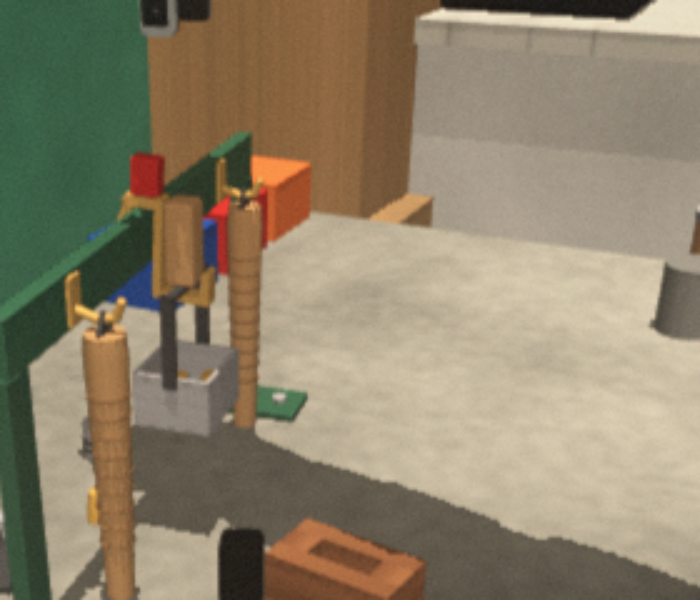

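The pail hangs upright in the lower curl (foot z≈91, bar ≈183), unmoved between two pictures. The gripper is clear and the black pail is in place, so I'm settling a second and handing in.

Emit:
{"api": "apply_moves", "payload": {"motion": [{"delta_pos":[0,0,0],"yaw":0,"grip":0.6},{"delta_pos":[0,0,0],"yaw":0,"grip":0.6},{"delta_pos":[0,0,0],"yaw":0,"grip":0.6},{"delta_pos":[0,0,0],"yaw":0,"grip":0.6},{"delta_pos":[0,0,0],"yaw":0,"grip":0.6},{"delta_pos":[0,0,0],"yaw":0,"grip":0.6},{"delta_pos":[0,0,0],"yaw":0,"grip":0.6},{"delta_pos":[0,0,0],"yaw":0,"grip":0.6}]}}

```text
t: 23.12
tcp_pos: [595.3, -52.6, 327.8]
orientation: [-0.0, -0.067, 0.998, 0.0]
wrist_force: [0.1, 0.7, -0.6]
grip_width: 0.598
finger_force: 0.0
```

```bash
python3 -c "
from h import *
print(order.finish_job())"
```

```text
the job is handed in; nothing more can be done
None
```

The S-hook hangs on the rail near its middle, the tan pail hangs upright and still in its lower curl, the black pail was left untouched, and the job was handed in at about 23 s; no verdict came back.

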